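# Index the bare lid on the lid carousel

### The job

On the lid carousel (the plywood turntable with three round jar lids and a wooden post), one lid still lacks its brass pull ring. Turn the carousel until that bare lid lies squarely in front of the fixed steel pointer, then let go; do not shift the finished jar standing to one side.

Things in the scene. Friction and masses are not known exactly. Their poses are not given: they have to be found in the camera images.
- bare_lid (a point): Centre of the top of the ringless lid: brown disc, 80 mm wide, 12 thick, ochre inlay, small dark spot. Fixed on the carousel 82 mm from its axle, top 75 mm above the table. Two like lids with brass rings (up to 82 mm) sit 120 degrees to either side. The platter, a plywood disc 280 mm wide, top 60 mm above the table, turns endlessly both ways on an upright axle.
- post (a point): Centre of the top of the carousel's turning post: upright wooden cylinder, 20 mm wide, from 60 to 120 mm above the table, fixed to the platter 115 mm from the axle, exactly opposite the bare lid. Push it sideways or pinch it to turn the carousel: bearing drag is light (about 1 N at the post), and the platter stops almost at once when no longer pushed.
- index_spot (a point): Where the bare lid's centre belongs: 82 mm from the axle, 75 mm above the table; does not turn with the platter. Its x axis is level and points to the axle (axle = this + 82 mm along x). The pointer, a steel arm on the fixed base, rises to 66 mm above the table beside the platter, in line with axle and spot; its tip is 147 mm and its outer end 195 mm from the axle.
- finished_jar: Finished brown jar with ringed lid, 110 mm wide, 138 mm tall, about 0.8 kg, loose on the table at the left or right of the carousel, at least 290 mm from its axle. To be left where it is. Origin: centre of its underside.

How it is judged:
At the end, for the whole second after the job is handed in: The bare lid's centre is within 16 mm (about 11 degrees of turn) of the spot in front of the pointer and stays there, and the finished jar stands within 20 mm of where it was (horizontal distance between bare_lid and index_spot below 0.016 m and distance of finished_jar from where it was at the start of the episode below 0.02 m); the robot touches nothing.
It fails at once if the finished jar is shifted by more than 20 mm or tipped (distance of finished_jar from where it was at the start of the episode above 0.02 m or angle between finished_jar's own z axis and vertical above 0.3 rad).
It also fails if it takes over 35 s, if anything falls off the work surface, if the arm or the gripper's body presses on something with over 40 N, if the wrist force passes 120 N, or if a joint passes its speed limit or range.

### The arm

A 7-joint arm with a two-finger parallel gripper is mounted at the origin on the work surface. World frame = base frame: x ahead of the robot, y to its left, z up, the work surface at z = 0. Lengths are in m, angles in rad, forces in N, time in s.
With the tool pointing down it reaches from about 0.4 to 0.85 m from the base axis. Payload 10.4 kg.
Tool frame: the origin (TCP) lies midway between the tips of the shut fingers; the grasp point (between the pads) lies 19 mm behind it (r.grasp_offset is the distance from the TCP to the grasp point, in m); x points along the fingers, y is the direction in which the jaws open and shut, and the axes are right-handed (so a half turn about x gives the same grasp; the last joint's range is limited). The gripper opens to 87 mm and grips with 3 to 60 N. Pads are 19 mm wide; open, the fingers measure 117 mm over their backs; the gripper's body (75 mm by 190 mm) begins 51 mm behind the grasp point.
Start: joints at [-1.207, 0.332, -0.065, 1.46, 0.022, 1.35, -0.088], TCP at [0.236, 0.579, 0.223] pointing down, gripper open.
Joint ranges: [-2.6, 2.6], [-0.5, 2.12], [-1.47, 1.34], [0.16, 2.42], [-1.27, 4.41], [0.06, 2.06], [-2.6, 2.6]. Speed limits (rad/s): [2.22, 2.22, 2.79, 2.79, 3.14, 3.14, 3.14].

### API

Orientations are given as a unit quaternion [x, y, z, w].
In Python, from bench import r, vision, close_job gives the robot as it stands. The module is installed in compiled form; this text tells all that it offers.
- The arm moves only by the shell command python3 -m pendant 'ROWS' [OPENING] [FORCE]. ROWS is text: rows parted by semicolons, each of 6 numbers parted by spaces: the shift along the tool's x, y, z in units of 0.25 m (1.0 is 0.25 m), then the turn, a rotation vector about the tool's x, y, z in units of 1.5 rad (1.0 is 1.5 rad). A call has 1 to 8 rows; each row is the pose to reach, as a shift and turn from the pose commanded when the call began, along the tool's axes at that moment; what a row does not reach only later rows make up. A row lasts 1/10 s, in which the tool goes at most 50 mm and 8.59 degrees, less where a joint would pass 70% of its speed; a pose out of reach is approached as far as the arm can. A call with a number of a shift or a turn outside -1 to 1 is refused whole. A call with a gripper value outside its range is refused whole. OPENING is the gripper command: -1 is shut, 1 is fully open, values between are in proportion, set as the call begins (- or left out, the last holds). The fingers move at their own pace and stop on an object; FORCE is the grip in N (left out, the last holds). Time passes only in rows, so rows that repeat a pose let the fingers close. It gives the time, the measured TCP pose, the force and the opening at its end, in the units of the state.
- r.read_state(): the state, without advancing time (a new reading comes with each control period).
- vision.camera(name): name is "scene" or "top" or "wrist"; returns (picture, depth): 400x640x3 uint8, blue, green, red; 400x640 float32, m along the optical axis (not along the pixel's ray), 0 where there is no reading.
- vision.get_calibration(name): a dict with "camera_matrix" (3x3 intrinsics, pixels), "k1" (the pictures are not rectified: a ray, as slopes to the right and down, at radius r is drawn at 1 + k1 r^2 times it, then the intrinsics apply), "rvec" (rotation vector, rad) and "tvec" (3), from world to camera coordinates, as OpenCV has them. Camera axes: x right, y down, z forward; pixel columns grow to the right and rows downward; lengths in m; the calibration is good to about 2 mm. A picture is of the moment at which its call begins: read the wrist's pose just before it. get_calibration takes no time and is no camera call; for the wrist camera it gives the pose at the moment of the call.
- close_job(): hands the job in, once; it reports no verdict.
The state is a dict: "time": time; "joint_positions": joint angles; "joint_vel": joint speeds; "joint_torque": joint torques, N m; "ee_pos": TCP position; "eef_rot": TCP orientation; "ft_force": force on the tool from outside, world axes, zero at the start; "torque": the same for the moment, N m; "width": finger opening in m.
Only numpy, scipy, OpenCV 4.12 (cv2) and the standard library are available. Lean on these libraries where they do the work, as an engineer would, in place of code of your own. Each camera call takes 0.05 s, during which the arm holds its last target. There are 200 camera calls.

## Working session

There is one attempt and no reset: what is moved stays moved. The work goes in short steps, Python scripts to look and compute and a shell command to move; the robot and the scene stay as the last step left them, time stands still between calls to the robot, and variables do not carry over. Pictures are saved under pics/ and viewed, about 8 in all and at most 12, crops included, and the job is handed in when it is done.

```bash
mkdir -p pics
cat > h.py <<'E'
import numpy as np, cv2
from bench import r, vision
from scipy.spatial.transform import Rotation as R
def cal(n):
    c=vision.get_calibration(n); return np.array(c["camera_matrix"]),c["k1"],cv2.Rodrigues(np.array(c["rvec"],float))[0],np.array(c["tvec"],float).ravel()
def ray(n,uv,z):
    K,k1,Rm,t=cal(n)
    p=cv2.undistortPoints(np.array(uv,float).reshape(-1,1,2),K,np.array([k1,0,0,0.])).reshape(-1,2)
    d=np.c_[p,np.ones(len(p))]@Rm; o=-Rm.T@t
    return o+d*((z-o[2])/d[:,2])[:,None]
def tool(v):
    s=r.read_state(); return R.from_quat(s["eef_rot"]).inv().apply(v)/0.25
E
python3 - <<'E'
from h import *
for n in("top","scene"):
    im,d=vision.camera(n); cv2.imwrite(f"pics/{n}0.png",im); np.save(f"pics/{n}0d.npy",d)
    K,k1,Rm,t=cal(n); print(n,K.tolist(),k1,(-Rm.T@t),Rm[2])
s=r.read_state();print(s)
print(R.from_quat(s["eef_rot"]).as_matrix().round(3))
E
```

```text
top [[503.086524442525, 0.0, 315.93199918240515], [0.0, 503.086524442525, 203.56132089490612], [0.0, 0.0, 1.0]] 0.008288472742559417 [ 0.3679939  -0.01268413  1.58009368] [ 0.1444624   0.00741022 -0.98948254]
scene [[418.8106162751226, 0.0, 321.6023123110352], [0.0, 418.8106162751226, 198.14886769985173], [0.0, 0.0, 1.0]] -0.09185133244106579 [1.34169281 0.29909448 0.93346594] [-0.65472806 -0.2410436  -0.71640013]
{'time': 0.1, 'joint_positions': array([-1.20659676,  0.33283761, -0.06467488,  1.46083527,  0.02159549,
        1.34984675, -0.08847747]), 'joint_vel': array([-0.00105535, -0.00215817, -0.00066974, -0.00307523,  0.00280344,
        0.00016526,  0.00164174]), 'joint_torque': array([ 2.25090836e-03, -6.24555516e+01,  2.55238835e-02, -3.90714383e+01,
       -6.13393052e-02,  3.66982701e-02,  4.16171929e-05]), 'ee_pos': array([0.2356598 , 0.57852417, 0.22182588]), 'eef_rot': array([ 0.13546681,  0.69398911, -0.13632842,  0.69386052]), 'ft_force': array([0.12120323, 0.28128809, 0.29888369]), 'torque': array([ 0.07712314,  0.00822585, -0.05233363]), 'width': 0.08688706054650744}
[[-0.     0.377  0.926]
 [-0.001  0.926 -0.377]
 [-1.    -0.001  0.   ]]
```

View pics/top0.png

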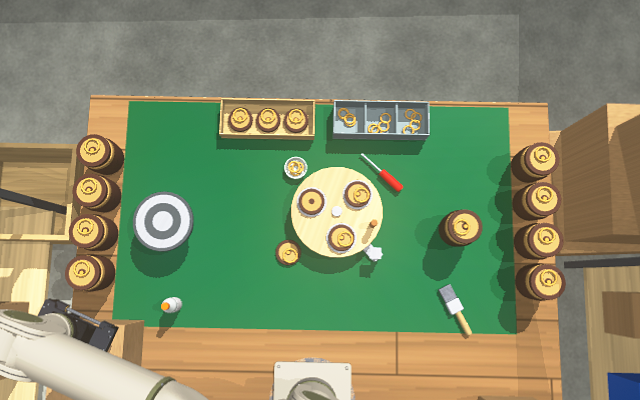

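View pics/scene0.png

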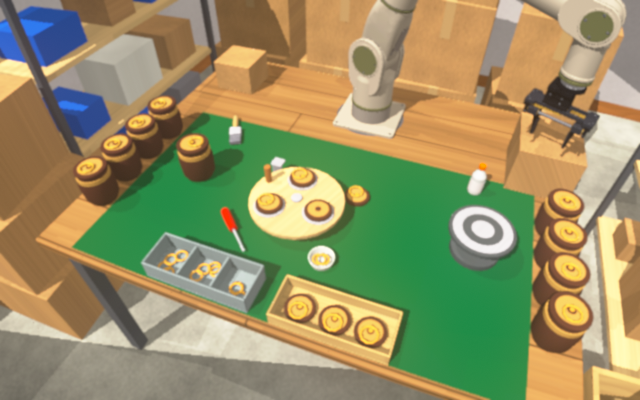

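The top view shows the platter with its axle at about (337,212), the bare lid at (311,202), the post at about (373,224) and the pointer at about (374,254). The jar is well to the right, at (462,228). Next I'll zoom in and measure.

Run:
```python
from h import *
im=cv2.imread("pics/top0.png")
cv2.imwrite("pics/c1.png",cv2.resize(im[155:275,260:420],None,fx=5,fy=5,interpolation=cv2.INTER_CUBIC))
h=cv2.cvtColor(im,cv2.COLOR_BGR2HSV)
# platter: not green within the region, largest contour
m=((h[...,0]>12)&(h[...,0]<32)&(h[...,1]>40)&(h[...,2]>150)).astype(np.uint8)
m[:160]=0;m[265:]=0;m[:,:280]=0;m[:,395:]=0
c=max(cv2.findContours(m,0,2)[0],key=cv2.contourArea)
hl=cv2.convexHull(c); e=cv2.fitEllipse(hl); print(e)
P=ray("top",hl.reshape(-1,2),.06); (x,y),rad=cv2.minEnclosingCircle(P[:,:2].astype(np.float32)); print("axle",x,y,rad, ray("top",[e[0]],.06))
print("lid",ray("top",[(311,202)],.075),"post",ray("top",[(373,223)],.12),"ptr",ray("top",[(374,254)],.066),"jar",ray("top",[(462,226)],.138))
```

```text
((336.3890686035156, 211.75743103027344), (90.32864379882812, 91.68256378173828), 99.16804504394531)
axle 0.5675746202468872 -0.0639217346906662 0.139962300658226 [[ 0.56588353 -0.06409318  0.06      ]]
lid [[0.5922235  0.01359824 0.075     ]] post [[ 0.52707232 -0.16918732  0.12      ]] ptr [[ 0.43968544 -0.17826131  0.066     ]] jar [[ 0.52137874 -0.42264466  0.138     ]]
```

View pics/c1.png

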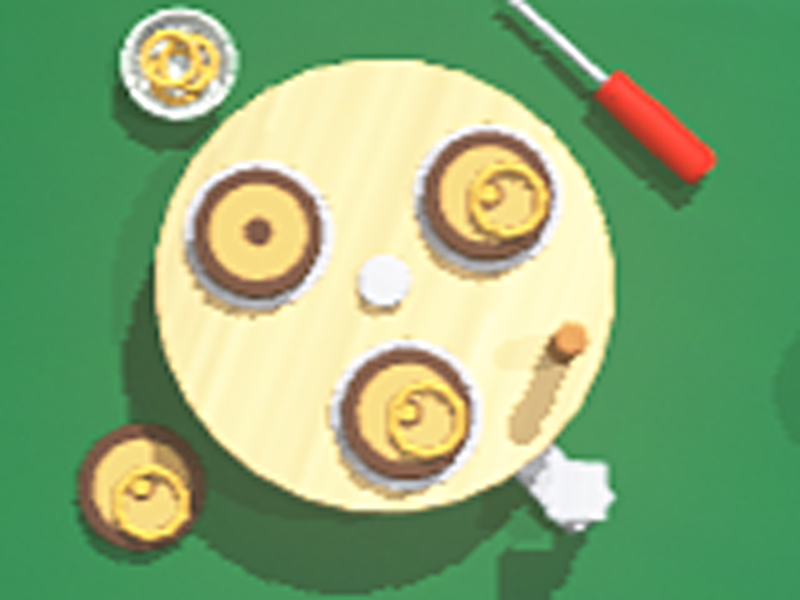

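Crop shows the lid spot at (258,232), the post top at (571,338) and the pointer head around (575,490). These map to full-image points (311.6,201.4), (374.2,222.6) and about (375,253).

Run:
```python
from h import *
im=cv2.imread("pics/top0.png");h=cv2.cvtColor(im,cv2.COLOR_BGR2HSV)
A=np.array([.5667,-.064])
m=((h[...,1]<45)&(h[...,2]>150)).astype(np.uint8);m[:243]=0;m[264:]=0;m[:,:360]=0;m[:,385:]=0
ys,xs=np.nonzero(m); Q=ray("top",np.c_[xs,ys],.066)[:,:2]-A; rr=np.hypot(*Q.T)
print("ptr n",len(xs),xs.mean(),ys.mean(),rr.min(),rr.max(), np.degrees(np.arctan2(*Q.mean(0)[::-1])))
m=((h[...,0]<16)&(h[...,1]>120)&(h[...,2]>150)).astype(np.uint8);m[:214]=0;m[230:]=0;m[:,:366]=0;m[:,382:]=0
ys,xs=np.nonzero(m);print("post px",len(xs),xs.mean(),ys.mean())
for n,uv,z in(("lid",(311.6,201.4),.075),("post",(374.2,222.6),.12),("ptr",(375,253),.066),("jar",(462,226),.138)):
    p=ray("top",[uv],z)[0];q=p[:2]-A;print(n,p,np.hypot(*q),np.degrees(np.arctan2(q[1],q[0])))
d=np.load("pics/top0d.npy");print("bottle depth",d[300:310,166:177].min(), d[330:335,180:190].mean(), "pot",d[205:240,140:190].min())
p=ray("top",[(374.2,222.6)],.12)[0]; s=r.read_state(); v=p-s["ee_pos"]; v[2]=0; print("delta",v,"tool units",tool(v))
```

```text
ptr n 198 372.8888888888889 252.06565656565655 0.12100209028150109 0.19154425658843935 -137.55970992133314
post px 18 373.72222222222223 223.11111111111111
lid [0.59409296 0.01182182 0.075     ] 0.08061837916447291 70.13619198201877
post [ 0.52831148 -0.17267846  0.12      ] 0.11525921022820512 -109.45476345108766
ptr [ 0.44272861 -0.18124653  0.066     ] 0.17063309634142604 -136.5969222994254
jar [ 0.52137874 -0.42264466  0.138     ] 0.3614969018352296 -97.20218666352665
bottle depth 0.0 1.5428041 pot 0.0
delta [ 0.29265167 -0.75120262  0.        ] tool units [ 0.00300505 -2.34126949  2.21757846]
```

```bash
python3 -m pendant '0 -0.78 0.74 0 0 0;0 -0.78 0.74 0 0 0;0 -0.78 0.74 0 0 0;0 -0.78 0.74 0 0 0;0 -0.78 0.74 0 0 0;0 -0.78 0.74 0 0 0' 1 20 && python3 -m pendant '0 -0.78 0.74 0 0 0;0 -0.78 0.74 0 0 0;0 -0.78 0.74 0 0 0;0 -0.78 0.74 0 0 0;0 -0.78 0.74 0 0 0;0 -0.78 0.74 0 0 0'
```

```text
time: 0.7
ee_pos: [0.3355, 0.3238, 0.2225]
eef_rot: [0.138, 0.693, -0.138, 0.694]
ft_force: [-0.8, 0.6, 1.0]
width: 0.0868
time: 1.3
ee_pos: [0.4322, 0.0733, 0.2226]
eef_rot: [0.138, 0.693, -0.138, 0.694]
ft_force: [-0.3, 0.9, -0.3]
width: 0.0873
```

```bash
python3 -m pendant '0 -0.78 0.74 0 0 0;0 -0.78 0.74 0 0 0;0 -0.78 0.74 0 0 0;0 -0.78 0.74 0 0 0;0 -0.78 0.74 0 0 0;0 -0.78 0.74 0 0 0;0 -0.78 0.74 0 0 0;0 -0.78 0.74 0 0 0'
python3 - <<'E'
from h import *
im,d=vision.camera("wrist"); cv2.imwrite("pics/w1.png",im)
s=r.read_state(); print(s["ee_pos"],s["joint_positions"].round(2))
v=np.array([.5283,-.1727,.09])-s["ee_pos"];print(tool(v))
K,k1,Rm,t=cal("wrist")
h=cv2.cvtColor(im,cv2.COLOR_BGR2HSV)
for q in([.5283,-.1727,.12],): 
    print(cv2.projectPoints(np.array([q]),Rm,t,K,np.array([k1,0,0,0.]))[0])
E
```

```text
time: 2.1
ee_pos: [0.5288, -0.1722, 0.222]
eef_rot: [0.136, 0.694, -0.136, 0.693]
ft_force: [-0.3, 0.3, -0.5]
width: 0.0869
[ 0.52884808 -0.17136057  0.22214338] [-0.38  0.2   0.71  1.68 -0.14  1.31  1.54]
[ 5.28571790e-01 -5.92484153e-03  4.97738841e-04]
[[[318.06144144 191.44429203]]]
```

View pics/w1.png

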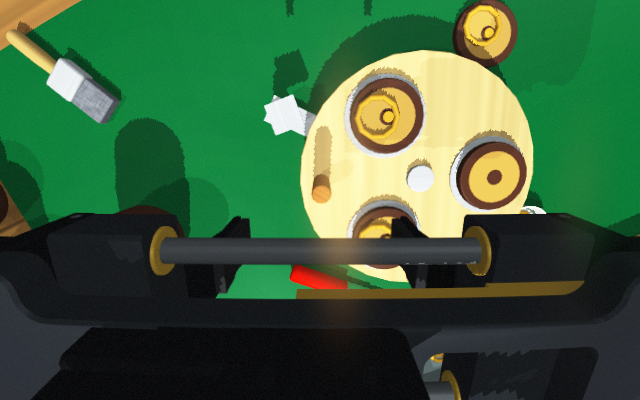

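The wrist view shows the post top at (322,184) between the open fingers, the pointer head at (286,114), the lid's dark spot at (494,178) and the axle cap at (420,179). I'll cross-check these against the top view.

Run:
```python
from h import *
A=np.array([.5667,-.064])
for n,uv,z in(("lid",(494,178),.075),("post",(322,183),.12),("ptr",(286,114),.066)):
    p=ray("wrist",[uv],z)[0];q=p[:2]-A;print(n,p,np.hypot(*q),np.degrees(np.arctan2(q[1],q[0])))
p=ray("wrist",[(322,183)],.12)[0];p[2]=.09;print(tool(p-r.read_state()["ee_pos"]))
```

```text
lid [0.59966538 0.01499108 0.075     ] 0.08559384742785568 67.34774153201025
post [ 0.52196556 -0.16602618  0.12      ] 0.11140247645015966 -113.67554928850542
ptr [ 0.44663872 -0.17766508  0.066     ] 0.16533136545672839 -136.56757736021828
[ 0.52860811  0.00926358 -0.03302764]
```

```bash
python3 -m pendant '0.2 0 -0.016 0 0 0;0.35 0 -0.016 0 0 0;0.53 0 -0.016 0 0 0;0.53 0 -0.016 0 0 0' && python3 -m pendant '0 0 0 0 0 0;0 0 0 0 0 0;0 0 0 0 0 0;0 0 0 0 0 0;0 0 0 0 0 0;0 0 0 0 0 0;0 0 0 0 0 0;0 0 0 0 0 0' -1 20
python3 - <<'E'
from h import *
im,d=vision.camera("wrist"); cv2.imwrite("pics/w2.png",im)
s=r.read_state();print(s["ee_pos"],s["width"])
A=np.array([.567,-.0625]);p=s["ee_pos"][:2]-A;a0=np.arctan2(p[1],p[0]);print(np.hypot(*p),np.degrees(a0))
w=R.from_quat(s["eef_rot"]).inv()
# rows every ~9.5 deg for 152 deg
for k in range(1,17):
    a=a0+np.radians(9.5*k)
    q=A+.115*np.array([np.cos(a),np.sin(a)])
    ref=s["ee_pos"][:2] if k<=8 else R8
    if k==8: R8=q
    print(k,round(np.degrees(a),1),(w.apply([*(q-ref),0])/.25).round(3))
E
```

```text
time: 2.55
ee_pos: [0.5219, -0.168, 0.0854]
eef_rot: [0.135, 0.697, -0.135, 0.691]
ft_force: [-1.6, 0.2, -0.1]
width: 0.0869
time: 3.35
ee_pos: [0.5253, -0.1708, 0.09]
eef_rot: [0.136, 0.694, -0.136, 0.694]
ft_force: [1.0, -0.1, 0.2]
width: 0.0307
[ 0.52534013 -0.1707396   0.08997155] 0.02705183082792993
0.1159799824807247 -111.05100045824884
1 -101.6 [-0.     0.012  0.076]
2 -92.1 [-0.     0.032  0.149]
3 -82.6 [-0.     0.064  0.218]
4 -73.1 [-0.     0.107  0.281]
5 -63.6 [-0.     0.16   0.336]
6 -54.1 [-0.     0.221  0.382]
7 -44.6 [-0.     0.289  0.416]
8 -35.1 [-0.     0.361  0.439]
9 -25.6 [0.    0.075 0.011]
10 -16.1 [0.    0.152 0.009]
11 -6.6 [ 0.     0.226 -0.005]
12 2.9 [ 0.     0.298 -0.032]
13 12.4 [ 0.     0.364 -0.07 ]
14 21.9 [ 0.     0.423 -0.118]
15 31.4 [ 0.     0.473 -0.175]
16 40.9 [ 0.     0.513 -0.24 ]
```

View pics/w2.png

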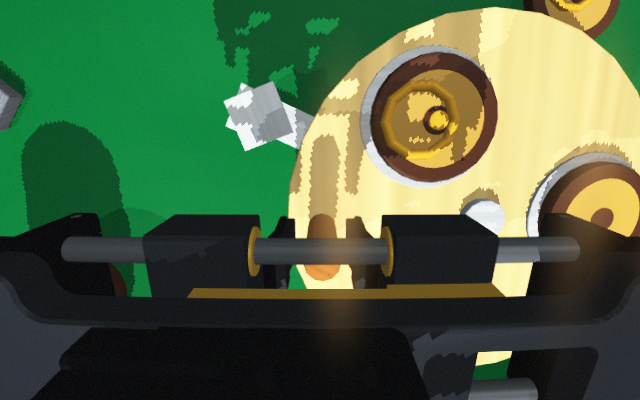

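The post sits between the closing pads at (322,265). I'll finish the grip, then drive the first half of the arc.

```bash
python3 -m pendant '0 0 0 0 0 0;0 0 0 0 0 0;0 0 0 0 0 0;0 0 0 0 0 0' -1 20 && python3 -m pendant '0 0.005 0.038 0 0 0;0 0.012 0.076 0 0 0;0 0.021 0.113 0 0 0;0 0.032 0.149 0 0 0;0 0.047 0.184 0 0 0;0 0.064 0.218 0 0 0;0 0.107 0.281 0 0 0;0 0.107 0.281 0 0 0'
```

```text
time: 3.8
ee_pos: [0.5257, -0.17, 0.09]
eef_rot: [0.136, 0.694, -0.135, 0.694]
ft_force: [1.7, 4.0, -0.8]
width: 0.0192
time: 4.6
ee_pos: [0.603, -0.174, 0.09]
eef_rot: [0.135, 0.693, -0.137, 0.695]
ft_force: [0.2, -4.1, 1.0]
width: 0.0191
```

```bash
python3 -m pendant '0 0.053 0.055 0 0 0;0 0.114 0.101 0 0 0;0 0.182 0.135 0 0 0;0 0.254 0.158 0 0 0;0 0.329 0.169 0 0 0;0 0.406 0.167 0 0 0;0 0.48 0.153 0 0 0;0 0.48 0.153 0 0 0'
python3 - <<'E'
from h import *
s=r.read_state();print(s["ee_pos"],s["ft_force"],s["width"],s["joint_positions"].round(2))
A=np.array([.567,-.0625]);p=s["ee_pos"][:2]-A;print(np.hypot(*p),np.degrees(np.arctan2(p[1],p[0])))
im,d=vision.camera("top"); cv2.imwrite("pics/t2.png",cv2.resize(im[120:300,230:450],None,fx=3.5,fy=3.3,interpolation=cv2.INTER_CUBIC))
E
```

```text
time: 5.4
ee_pos: [0.6834, -0.0718, 0.0905]
eef_rot: [0.135, 0.693, -0.134, 0.695]
ft_force: [5.9, -0.2, 1.0]
width: 0.0194
[ 0.68343982 -0.07179671  0.09050618] [ 5.8810575  -0.16193036  0.95697776] 0.019398292690589267 [-0.37  0.62  0.59  1.46 -0.36  1.17  1.47]
0.11681035770491967 -4.564888569762019
```

View pics/t2.png

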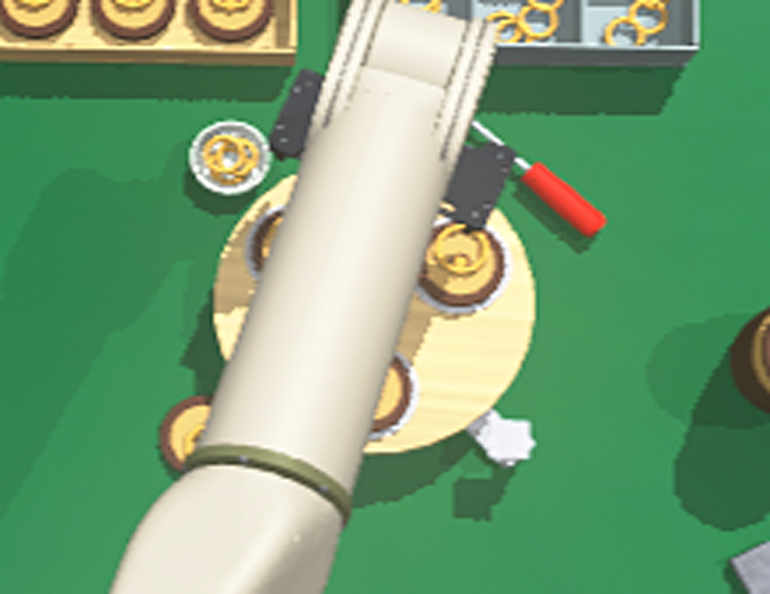

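The platter is turning with the post, with ringed lids now at right and far left, and nothing is obstructed. Next is the rest of the arc to about 43 degrees.

```bash
python3 -m pendant '0 0.072 -0.027 0 0 0;0 0.138 -0.065 0 0 0;0 0.197 -0.113 0 0 0;0 0.247 -0.17 0 0 0;0 0.287 -0.235 0 0 0;0 0.294 -0.25 0 0 0;0 0.294 -0.25 0 0 0;0 0.294 -0.25 0 0 0' && python3 -m pendant '0 0 0 0 0 0;0 0 0 0 0 0;0 0 0 0 0 0;0 0 0 0 0 0;0 0 0 0 0 0;0 0 0 0 0 0' 0.2 && python3 -m pendant '-0.3 0 0 0 0 0;-0.6 0 0 0 0 0;-0.6 0 0 0 0 0;-0.6 0 0 0 0 0;-0.6 0 0 0 0 0'
```

```text
time: 6.25
ee_pos: [0.6515, 0.016, 0.0906]
eef_rot: [0.136, 0.694, -0.136, 0.694]
ft_force: [0.7, -0.3, 5.3]
width: 0.019
time: 6.85
ee_pos: [0.651, 0.0158, 0.0899]
eef_rot: [0.136, 0.694, -0.136, 0.694]
ft_force: [-0.8, -0.6, 0.2]
width: 0.0509
time: 7.35
ee_pos: [0.6516, 0.0158, 0.2413]
eef_rot: [0.136, 0.693, -0.136, 0.695]
ft_force: [-0.3, 0.4, -0.3]
width: 0.0521
```

```bash
python3 -m pendant '0 0.95 -0.7 0 0 0;0 0.95 -0.7 0 0 0;0 0.95 -0.7 0 0 0;0 0.95 -0.7 0 0 0;0 0.95 -0.7 0 0 0;0 0.95 -0.7 0 0 0;0 0.95 -0.7 0 0 0;0 0.95 -0.7 0 0 0'
python3 - <<'E'
from h import *
im,d=vision.camera("top"); cv2.imwrite("pics/t3f.png",im); cv2.imwrite("pics/t3.png",cv2.resize(im[155:275,260:420],None,fx=5,fy=5,interpolation=cv2.INTER_CUBIC))
E
```

```text
time: 8.15
ee_pos: [0.5774, 0.3028, 0.2382]
eef_rot: [0.134, 0.695, -0.136, 0.693]
ft_force: [0.0, -0.9, 0.1]
width: 0.0521
```

View pics/t3.png

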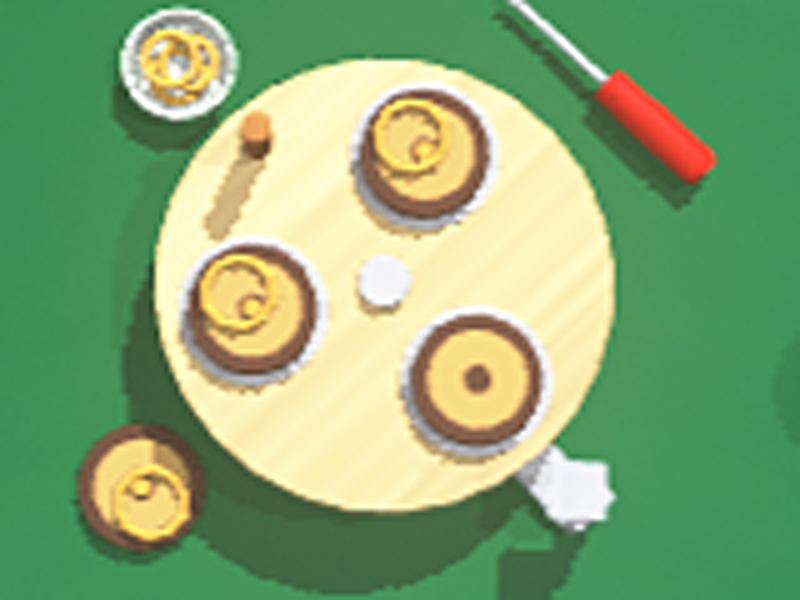

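The crop now shows the bare lid's spot at (478,378) and the pointer head at about (575,490), with the post opposite at (257,125). I'll check this numerically along with the jar and clock.

Run:
```python
from h import *
A=np.array([.5667,-.064])
for n,uv,z in(("lid",(260+478/5,155+378/5),.075),("post",(260+257/5,155+125/5),.12),("ptr",(375,253),.066)):
    p=ray("top",[uv],z)[0];q=p[:2]-A;print(n,p,np.hypot(*q),np.degrees(np.arctan2(q[1],q[0])))
a=cv2.imread("pics/top0.png")[195:260,435:490].astype(int);b=cv2.imread("pics/t3f.png")[195:260,435:490].astype(int)
print("jar diff",abs(a-b).mean(),abs(a-b).max())
s=r.read_state();print(s["time"],s["ft_force"])
```

```text
lid [ 0.50806814 -0.12195321  0.075     ] 0.08243948933388912 -135.33351709369987
post [0.65122175 0.01301547 0.12      ] 0.11434732031370082 42.339504672521805
ptr [ 0.44272861 -0.18124653  0.066     ] 0.17063309634142604 -136.5969222994254
jar diff 1.382097902097902 4
8.2 [ 0.49539697 -0.46677635 -0.23878237]
```

```bash
python3 -c "from bench import close_job; print(close_job())"
```

```text
the job is handed in; nothing more can be done
None
```

I pinched the post, turned the carousel about 153° until the bare lid faced the pointer, released it, moved the arm clear and handed the job in. The robot clock was at about 8.2 s.

**Last checks (top camera):**
- **Alignment:** the bare lid lies at −135.3° about the axle, and the post implies −137.7°. The pointer is at −136.6° (−137.6° by colour mask). That is about 1–2°, or about 3 mm at the lid, against the 16 mm allowed.
- **Jar:** its patch of the picture is unchanged from the start, so it has not moved.
- **Contact:** the arm was clear of everything, and the wrist force was under 1 N.

**Disagreement:** before the grasp, the wrist and top views differed by about 9 mm on the post's position. I read the wrist pixels by eye and used a point halfway between the two. The grip closed on the post at 19 mm wide, close to its 20 mm.

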